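# Level the stockroom counter shelf

### The arm

A 6-joint arm with a two-finger parallel gripper is mounted at the origin on the work surface. World frame = base frame: x ahead of the robot, y to its left, z up, the work surface at z = 0. Lengths are in mm, angles in rad, forces in N, time in s.
With the tool pointing down it reaches from about 400 to 925 mm from the base axis. Payload 12.5 kg.
Tool frame: the origin (TCP) lies at the very end of the fingers, on their centre line; the grasp point (between the pads) lies 19 mm behind it (env.grip_point_offset is the distance from the TCP to the grasp point, in mm); z points along the fingers, y is the direction in which the jaws open and shut (so a half turn about z gives the same grasp; the last joint's range is limited). The gripper opens to 95 mm and grips with 3 to 60 N. Pads are 20 mm wide; open, the fingers measure 119 mm over their backs; the gripper's body (75 mm by 180 mm) begins 59 mm behind the grasp point.
Start: joints at [-1.278, 0.491, 1.559, -0, 1.092, -0.106], TCP at [242.719, -575.964, 214.661] pointing down, gripper open.
Joint ranges: [-3.1, 3.1], [-0.84, 2.19], [0.05, 2.79], [-1.13, 4.28], [0.06, 2.93], [-2.69, 2.69]. Speed limits (rad/s): [2.22, 2.22, 2.79, 3.14, 3.14, 3.14].

### API

Orientations are given as [roll, pitch, yaw] about the fixed x, y, z axes, in that order (R = Rz(yaw) Ry(pitch) Rx(roll)).
In Python, from cell import env gives the robot as it stands.
- The arm moves only by the tool drive_tool, never from a script. Its argument "commands" is a list of rows, each an object of numbers: "dx", "dy", "dz": the shift along the world's x, y, z in mm; "yaw": the turn about the world's z in degrees. In form: [{"dx": .., "dy": .., "dz": .., "yaw": ..}, ...]. A call has 1 to 5 rows; each row shifts and turns the commanded pose from where the row before left it; what a row does not reach is not made up. A row lasts 1/12 s, in which the tool goes at most 41.7 mm and 7.16 degrees, less where a joint would pass 70% of its speed; a pose out of reach is approached as far as the arm can. A call with a gripper value outside its range is refused whole. "grip" is the opening, from 0 (shut) to 1 (fully open), set as the call begins (left out, the last holds). The fingers move at their own pace and stop on an object; the grip force is fixed at half the most. Time passes only in rows, so rows that do not move let the fingers close. It gives the time, the measured TCP pose, the force and the opening at its end, in the units of the state.
- env.state(): the state, without advancing time (a new reading comes with each control period).
- env.read_camera(name): name is "scene" or "top" or "wrist"; returns the picture (400x640x3 uint8, red, green, blue); there is no depth.
- env.calibration(name): a dict with "intrinsics" (3x3 intrinsics, pixels), "dist_coeffs" ([k1, k2, p1, p2, k3] as OpenCV has them; the pictures are not rectified), "rvec" (rotation vector, rad) and "tvec" (3), from world to camera coordinates, as OpenCV has them. Camera axes: x right, y down, z forward; pixel columns grow to the right and rows downward; lengths in mm; the calibration is good to about 2 mm. A picture is of the moment at which its call begins: read the wrist's pose just before it. calibration takes no time and is no camera call; for the wrist camera it gives the pose at the moment of the call.
- env.job_done(): hands the job in, once; it reports no verdict.
Trained networks look in the newest picture that a camera, given by its name, has taken for a name from the list of things; names that differ only in an ending like _2 or _b are one class to them, and where a whole thing is asked for, a point or a joint stands for the part that bears it (a point fixed in the world has none). Each returns a list of dicts, best first, with "conf" (0 to 1); they miss things now and then, are a little off and sometimes report something else, mostly with a low value. They report only what shows in the picture. A call takes as long as a camera call. They do not tell look-alikes from the thing itself.
- env.trace(query, camera): "pixels" (400x640 bool, what is visible of it) and "pixel" ([column, row] in pixels, amid what is visible of it).
- env.place_of(query, camera): "pixel" ([column, row] in pixels: a listed point, or the origin of a listed thing).
The state is a dict: "t": time; "joints": joint angles; "qvel": joint speeds; "tau": joint torques, N m; "eef_pos": TCP position; "tcp_rot": TCP orientation; "ft_force": force on the tool from outside, world axes, zero at the start; "moment": the same for the moment, N m; "opening": opening from 0.0 (shut) to 1.0 (fully open).
Only numpy, scipy, OpenCV 4.12 (cv2) and the standard library are available. Lean on these libraries where they do the work, as an engineer would, in place of code of your own. Each camera call takes 0.05 s, during which the arm holds its last target.

### The job

Lay the blue spirit level flat on the grey strip on top of the small white shelf, along the strip, and let go of it; then turn the black knob of the shelf's levelling foot until the bubble sits between the two black lines. Finally press down on top of the level with a steady push of about 10 to 20 N and finish while still pressing, with the bubble between the lines, so that the foot can be locked. Leave the other stock on the table where it is.

Things in the scene. Friction and masses are not known exactly. Their poses are not given: they have to be found in the camera images.
- level: blue bar-shaped spirit level, 200 mm long (its x axis) x 30 mm wide (y) x 38 mm high (z), 0.2 to 0.33 kg, black ends, bright green vial in the middle of its top face. Starts on the table, right way up, roughly parallel to the shelf, on the robot's side of it. Origin: centre of its underside. It may lie either way round on the shelf.
- vial_mid (a point): middle of the vial on the level's top face, half-way between the two black lines, 39 mm above the level's underside; axes as the level's. The lines are 25 mm apart, the vial 76 mm long.
- bubble_mid (a point): middle of the pale bubble, 14 mm long, which slides along the level's x axis up to 30 mm either way from vial_mid, always towards the higher end: 10 mm for every 0.02 rad (1.15 degrees) of tilt; it settles within 1 s. It sits between the lines when within about 4.5 mm of vial_mid.
- board: white shelf board, cream front edge, 130 mm (x) x 380 mm (y) x 16 mm thick, top about 78 mm above the table when level. Hinged to the fixed end panel at its -y end; at its other (+y) end it stands on the levelling foot, at the start always too low, by 5 to 18 mm. Origin: on the hinge line, middle of the width, at the board's underside; y runs along the board towards the foot, z is up.
- spot (a point): centre of the grey strip (56 x 220 mm, flat on the board's top face, long along the board's y) where the level goes; axes as the board's; 135 mm from the hinge.
- foot: the same black knob as a part; origin on its axis at the board's top face, axes as knob_grip. Stiff (about 0.15 N m), stays where it is left. Clockwise from above raises the foot end: each radian raises the knob by 6.3 mm, tilts the board by 0.02 rad and moves the bubble about 10 mm towards the knob. From the start it needs 0.8 to 2.8 rad clockwise; it can go about 1.3 rad too far.
- knob_grip (a point): point on the axis of the black levelling knob on the board's foot end, 180 mm from spot along the board's y, 33 mm above the board's top. The grip is an upright bar 46 mm long (this point's x) x 14 mm thick (y), from 10 to 44 mm above the board, over a disc 46 mm across.
- red_box: the red steel box, an open square box 100 x 100 x 54 mm; a bystander, not to be moved. Origin: centre of its underside as it stands.
- steel_box: the bare steel box, open, 100 x 60 x 48 mm; a bystander, not to be moved. Origin: centre of its underside as it stands.
- carton: the white carton, 80 x 100 mm and 120 mm tall; a bystander, not to be moved. Origin: centre of its underside as it stands.
- coupling: the aluminium conduit coupling, an upright tube 48 mm across and 60 mm tall; a bystander, not to be moved. Origin: centre of its underside as it stands.
- cover_plate: the square steel cover plate, 70 x 70 x 6 mm, lying flat; a bystander, not to be moved. Origin: centre of its underside as it stands.
- driver: the screwdriver with a red handle, lying flat; a bystander, not to be moved. Origin: centre of its underside as it stands.
Things that resemble listed ones, but are neither listed nor needed, are in the scene too. Of the things shaped like the level, the blue one is meant.

How it is judged (in metres and radians):
On the way, in this order (a step that is already met when the one before it is completed fails the run):
1. the level lies flat along the grey strip, let go (contact force between level and board above 1 N and angle between the z axis of level and the z axis of board, either way round below 0.012 rad and angle between the x axis of level and the y axis of board, either way round below 0.15 rad and x of level in the frame of spot between -0.025 and 0.025 m and y of level in the frame of spot between -0.03 and 0.03 m and angle between level's own z axis and vertical below 0.2 rad and contact force between the fingers and level below 0.1 N), for 0.8 s.
2. with the level lying untouched, the bubble is brought between the lines (all of step 1 and distance between bubble_mid and vial_mid below 0.0045 m), for 0.4 s.
At the end, for the whole second after the job is handed in: Level flat on the board (0.012 rad), within 25 mm across, 30 mm along and 0.15 rad of the strip; bubble within 4.5 mm of the vial's middle; fingers still pressing the level, so that level and board press on each other with 8 to 40 N (weight included); knob not touched (contact force between level and board between 1 and 40 N and angle between the z axis of level and the z axis of board, either way round below 0.012 rad and angle between the x axis of level and the y axis of board, either way round below 0.15 rad and x of level in the frame of spot between -0.025 and 0.025 m and y of level in the frame of spot between -0.03 and 0.03 m and angle between level's own z axis and vertical below 0.2 rad and distance between bubble_mid and vial_mid below 0.0045 m and contact force between level and board above 8 N and contact force between the fingers and level above 3 N and contact force between the fingers and foot below 0.1 N); the arm keeps its last pose, push and grip.
It fails at once if a bystander was moved by more than 30 mm (distance of any of red_box, steel_box, carton, coupling, cover_plate, driver from where it was at the start of the episode above 0.03 m).
It also fails if it takes over 72 s, if anything falls off the work surface, if the arm or the gripper's body presses on something with over 40 N, if the wrist force passes 120 N, or if a joint passes its speed limit or range.

## Working session

There is one attempt and no reset: what is moved stays moved. The work goes in short steps, Python scripts to look and compute and a tool call to move; the robot and the scene stay as the last step left them, time stands still between calls to the robot, and variables do not carry over. Pictures are saved under pics/ and viewed, and the job is handed in when it is done.

Besides the shell and the picture viewer there is one more tool, called after "Request:" by a JSON object that holds its "api" and its "payload". drive_tool: Moves the arm, as the interface text tells. Its arguments: {"type":"object","properties":{"commands":{"type":"array"},"grip":{"type":"number"}},"required":["commands"]}

```bash
mkdir -p pics; ls
cat > h.py <<'E'
import numpy as np, cv2, sys
from cell import env
def save(img,name,crop=None,scale=1):
    im=img[:,:,::-1]
    if crop: x0,y0,x1,y1=crop; im=im[y0:y1,x0:x1]
    if scale!=1: im=cv2.resize(im,None,fx=scale,fy=scale,interpolation=cv2.INTER_CUBIC)
    cv2.imwrite('pics/'+name+'.png',im)
def ray(cam,px,cal=None):
    c=cal or env.calibration(cam)
    K=np.array(c['intrinsics'],float);d=np.array(c['dist_coeffs'],float)
    R,_=cv2.Rodrigues(np.array(c['rvec'],float));t=np.array(c['tvec'],float).ravel()
    u=cv2.undistortPoints(np.array([[px]],float),K,d)[0,0]
    return -R.T@t, R.T@np.array([u[0],u[1],1.])
def onz(cam,px,z,cal=None):
    o,v=ray(cam,px,cal); return o+v*(z-o[2])/v[2]
def proj(cam,P,cal=None):
    c=cal or env.calibration(cam)
    return cv2.projectPoints(np.array(P,float).reshape(-1,3),np.array(c['rvec'],float),np.array(c['tvec'],float),np.array(c['intrinsics'],float),np.array(c['dist_coeffs'],float))[0][:,0]
E
python3 - <<'E'
from h import *
for c in ['scene','top']:
    im=env.read_camera(c); np.save(c+'.npy',im); save(im,c+'0')
    for q in ['level','vial_mid','bubble_mid','spot','knob_grip','board']:
        r=env.place_of(q,c)
        print(c,q,[(np.round(x['pixel'],1).tolist(),round(x['conf'],2)) for x in r[:4]])
print(env.state())
E
```

```text
pics
scene level [([393.5, 158.0], 0.95), ([451.2, 302.8], 0.85), ([349.8, 196.1], 0.6)]
scene vial_mid [([353.1, 186.6], 0.72), ([452.2, 290.7], 0.67), ([394.7, 146.8], 0.64), ([285.8, 157.6], 0.62)]
scene bubble_mid [([452.5, 295.7], 0.35)]
scene spot [([309.7, 223.3], 0.79), ([433.5, 203.6], 0.31)]
scene knob_grip [([378.4, 225.6], 0.67)]
scene board [([259.5, 222.4], 0.73)]
top level [([215.7, 122.8], 0.82), ([247.3, 286.7], 0.8), ([363.2, 270.1], 0.73), ([294.6, 234.1], 0.7)]
top vial_mid [([215.5, 120.4], 0.72), ([293.2, 232.2], 0.66), ([246.7, 286.6], 0.56)]
top bubble_mid []
top spot [([334.4, 174.3], 0.84)]
top knob_grip [([273.8, 167.8], 0.7), ([379.6, 180.6], 0.22)]
top board [([380.7, 180.6], 0.56)]
{'t': 0.7, 'joints': array([-1.27761620e+00,  4.90874501e-01,  1.55886936e+00,  8.23640760e-07,
        1.09174163e+00, -1.05559353e-01]), 'qvel': array([ 7.40139825e-04,  1.71708776e-04, -3.93933430e-04, -7.28566353e-05,
        2.48038375e-04,  1.08949558e-03]), 'tau': array([ 2.77094303e-03, -6.12320423e+01, -2.58397543e+01,  6.94198511e-02,
        4.45670856e-02, -4.24502332e-06]), 'eef_pos': array([ 242.71126276, -575.97087088,  214.68735893]), 'tcp_rot': array([3.14148601e+00, 1.05641006e-05, 3.98739099e-01]), 'ft_force': array([ 0.3713837 , -0.26098926,  0.61011045]), 'moment': array([-0.04881334, -0.00162998, -0.00026435]), 'opening': 0.99697716186943}
```

View pics/scene0.png

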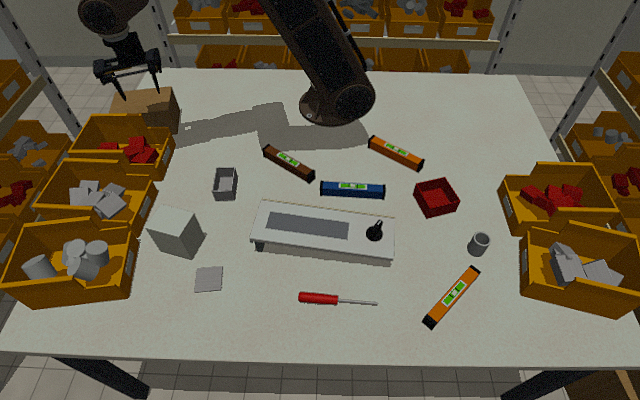

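View pics/top0.png

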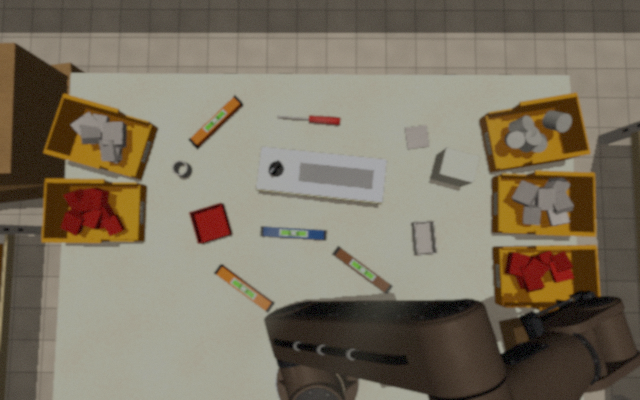

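Level-shaped things in the top view: blue (294,234), orange (216,121), orange (245,287), brown (362,270). The blue one at (294,234) is the one meant, being the only blue bar and lying next to the shelf on the robot's side. I'll confirm that in a crop and measure it.

Run:
```python
from h import *
im=np.load('top.npy'); save(im,'top_crop',(240,140,400,260),5)
hsv=cv2.cvtColor(im,cv2.COLOR_RGB2HSV)
m=cv2.inRange(hsv,(105,90,20),(130,255,255)); 
ys,xs=np.nonzero(m); k=(xs>240)&(xs<350)&(ys>215)&(ys<250); print('blue',k.sum(),xs[k].min(),xs[k].max(),ys[k].min(),ys[k].max())
for q,z in [('level',0),('vial_mid',39)]:
    for c,p in (('top',(294,233.5)),('scene',(352,187))):
        pass
# ends by trace
for cam in ['top','scene']:
    for q,z in [('level',36),('spot',72),('board',70)]:
        env.read_camera(cam)
        for x in env.trace(q,cam)[:4]:
            mm=x['pixels'].astype(np.uint8); r=cv2.minAreaRect(np.argwhere(mm)[:,::-1].astype(np.float32))
            b=cv2.boxPoints(r); P=np.array([onz(cam,p,z) for p in b])
            print(cam,q,round(x['conf'],2),np.round(x['pixel']),mm.sum()); print(np.round(P[:,:2]).tolist(), np.round(P[:,:2].mean(0)))
    for x in env.place_of('vial_mid',cam): print('vial',cam,np.round(x['pixel'],1),np.round(onz(cam,x['pixel'],39)))
    for x in env.place_of('spot',cam): print('spot',cam,np.round(x['pixel'],1),np.round(onz(cam,x['pixel'],73)))
    for x in env.place_of('knob_grip',cam): print('knob',cam,np.round(x['pixel'],1),np.round(onz(cam,x['pixel'],100)))
    print(cam,np.round(ray(cam,(320,200))[0]))
```

```text
blue 166 263 323 228 238
top level 0.91 [366. 270.] 714
[[381.0, -39.0], [408.0, -59.0], [286.0, -225.0], [259.0, -205.0]] [ 333. -132.]
top level 0.83 [216. 123.] 868
[[725.0, 403.0], [869.0, 263.0], [838.0, 232.0], [694.0, 373.0]] [782. 318.]
top level 0.77 [246. 289.] 861
[[319.0, 313.0], [352.0, 289.0], [234.0, 125.0], [201.0, 149.0]] [277. 219.]
top level 0.72 [293. 234.] 700
[[428.0, 178.0], [463.0, 177.0], [453.0, -26.0], [418.0, -24.0]] [441.  76.]
top spot 0.62 [319. 174.] 5747
[[565.0, 190.0], [704.0, 177.0], [664.0, -204.0], [526.0, -188.0]] [615.  -6.]
top board 0.96 [321. 175.] 5680
[[563.0, 187.0], [703.0, 175.0], [663.0, -203.0], [525.0, -188.0]] [613.  -7.]
top board 0.66 [181. 169.] 194
[[624.0, 445.0], [662.0, 427.0], [635.0, 374.0], [598.0, 391.0]] [630. 409.]
vial top [363.6 267.4] [ 339. -135.   39.]
vial top [213.3 116.8] [795. 328.  39.]
vial top [246.2 289.3] [271. 215.  39.]
vial top [292.3 232. ] [443.  79.  39.]
spot top [334.9 175.8] [610. -47.  73.]
knob top [274.8 167.1] [631. 129. 100.]
top [ 434.   -2. 1437.]
scene level 0.76 [396. 153.] 817
[[267.0, 1
[... 626 characters left out ...]
ene spot 0.26 [351. 192.] 914
[[511.0, -23.0], [456.0, -22.0], [467.0, 170.0], [522.0, 163.0]] [489.  72.]
scene board 0.74 [228. 184.] 796
[[536.0, -333.0], [395.0, -349.0], [406.0, -274.0], [545.0, -263.0]] [ 471. -305.]
scene board 0.68 [325. 228.] 6161
[[670.0, -202.0], [519.0, -206.0], [580.0, 199.0], [721.0, 169.0]] [622. -10.]
vial scene [397.6 149.6] [281. 229.  39.]
vial scene [286.  158.4] [ 333. -138.   39.]
vial scene [355.4 191.2] [465.  84.  39.]
vial scene [450.7 291.2] [784. 314.  39.]
spot scene [308.7 228. ] [626. -47.  73.]
knob scene [378.9 227.5] [638. 137. 100.]
knob scene [310.8 224.4] [632. -41. 100.]
knob scene [475.5 250.5] [702. 375. 100.]
scene [1188.   10.  902.]
```

View pics/top_crop.png

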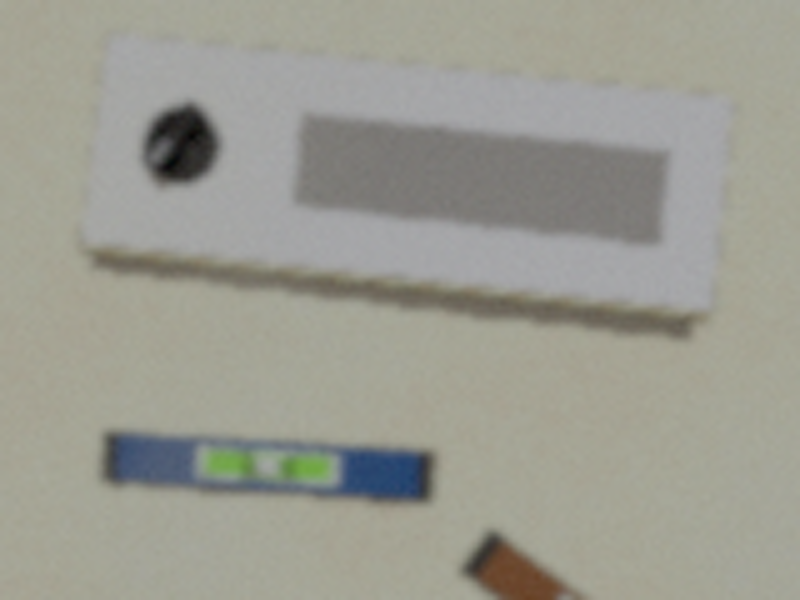

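The crop shows the blue bar with a green vial, centred at about (294,233), and the strip centred at about (336,176). Next I move over the area for a wrist look.

Request:
{"api": "drive_tool", "payload": {"commands": [{"dx": 20, "dy": 34, "dz": 4, "yaw": 4.3}, {"dx": 20, "dy": 34, "dz": 4, "yaw": 4.3}, {"dx": 20, "dy": 34, "dz": 4, "yaw": 4.3}, {"dx": 20, "dy": 34, "dz": 4, "yaw": 4.3}, {"dx": 20, "dy": 34, "dz": 4, "yaw": 4.3}], "grip": 1}}

```text
t: 2.02
eef_pos: [343.2, -404.3, 234.9]
tcp_rot: [3.141, -0.0, 0.777]
ft_force: [1.3, 0.1, 0.7]
opening: 0.998
```

Request:
{"api": "drive_tool", "payload": {"commands": [{"dx": 20, "dy": 34, "dz": 4, "yaw": 4.3}, {"dx": 20, "dy": 34, "dz": 4, "yaw": 4.3}, {"dx": 20, "dy": 34, "dz": 4, "yaw": 4.3}, {"dx": 20, "dy": 34, "dz": 4, "yaw": 4.3}, {"dx": 20, "dy": 34, "dz": 4, "yaw": 4.3}]}}

```text
t: 2.43
eef_pos: [443.3, -234.2, 255.1]
tcp_rot: [3.141, 0.0, 1.153]
ft_force: [0.9, -0.1, 0.5]
opening: 1.003
```

Request:
{"api": "drive_tool", "payload": {"commands": [{"dx": 20, "dy": 34, "dz": 4, "yaw": 4.3}, {"dx": 20, "dy": 34, "dz": 4, "yaw": 4.3}, {"dx": 20, "dy": 34, "dz": 4, "yaw": 4.3}, {"dx": 20, "dy": 34, "dz": 4, "yaw": 4.3}, {"dx": 20, "dy": 34, "dz": 4, "yaw": 4.3}]}}

```text
t: 2.85
eef_pos: [543.4, -64.0, 275.1]
tcp_rot: [3.141, 0.0, 1.528]
ft_force: [1.0, -0.8, 0.1]
opening: 0.998
```

Run:
```python
from h import *
s=env.state(); print(s['t'],s['eef_pos'],s['tcp_rot'],s['joints'])
cal=env.calibration('wrist'); im=env.read_camera('wrist'); np.save('w1.npy',im); save(im,'w1')
import pickle; pickle.dump(cal,open('w1.pkl','wb'))
for q,z in [('level',0),('vial_mid',39),('spot',73),('knob_grip',103)]:
    print(q,[(np.round(x['pixel'],1).tolist(),round(x['conf'],2),np.round(onz('wrist',x['pixel'],z,cal)).tolist()) for x in env.place_of(q,'wrist')])
```

```text
2.85 [543.36030904 -64.00184494 275.08948732] [3.14108378e+00 1.06936188e-04 1.52829103e+00] [-2.37988469e-01  3.20890335e-01  1.66892124e+00 -6.62971587e-06
  1.15126113e+00 -1.95480505e-01]
level [([197.2, 224.3], 0.74, [332.0, -138.0, 0.0]), ([247.9, 83.6], 0.6, [441.0, 75.0, 0.0])]
vial_mid [([185.6, 229.1], 0.7, [332.0, -132.0, 39.0]), ([239.2, 79.4], 0.59, [439.0, 75.0, 39.0])]
spot [([374.0, 173.4], 0.57, [612.0, -53.0, 73.0])]
knob_grip []
```

View pics/w1.png

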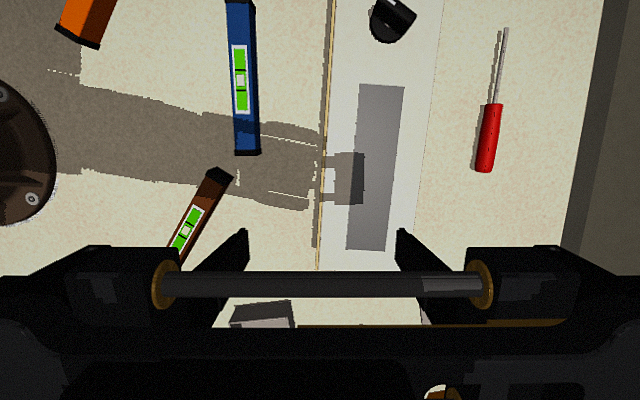

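The wrist view shows the blue level at about (242,78), the grey strip with corners at about (361,84), (404,87), (386,251) and (346,249), and the knob at about (392,15).

Run:
```python
from h import *; import pickle
cal=pickle.load(open('w1.pkl','rb'))
c=np.array([onz('wrist',p,73.,cal) for p in [(361,84),(404,87),(386,251),(346,249)]]); print(c.round(1)); print(c.mean(0), 'dir',(c[0]+c[1]-c[2]-c[3])/2)
ct=np.array([onz('top',(240+x/5,140+y/5),73.) for x,y in [(302,115),(668,151),(660,243),(295,204)]]); print(ct.round(1),ct.mean(0))
l=np.array([onz('wrist',p,38.,cal) for p in [(260,153),(236,155),(226,3),(252,3)]]);print(l.round(1))
v=np.array([onz('wrist',p,39.,cal) for p in [(232,45),(246,44),(249,112),(235,115)]]);print(v.round(1),v.mean(0))
```

```text
[[ 596.1   58.2   73. ]
 [ 648.9   52.7   73. ]
 [ 630.3 -165.3   73. ]
 [ 573.3 -159.7   73. ]]
[612.16970078 -53.53148956  73.        ] dir [ 20.65323959 217.90490033   0.        ]
[[ 647.8   55.8   73. ]
 [ 627.6 -162.3   73. ]
 [ 572.5 -157.4   73. ]
 [ 594.3   59.4   73. ]] [610.55876479 -51.14252511  73.        ]
[[456.8 -22.7  38. ]
 [422.3 -24.   38. ]
 [431.9 165.8  38. ]
 [464.7 164.2  38. ]]
[[434.1 117.3  39. ]
 [452.4 117.6  39. ]
 [447.4  33.4  39. ]
 [427.7  30.3  39. ]] [440.37805751  74.63940838  39.        ]
```

Request:
{"api": "drive_tool", "payload": {"commands": [{"dx": -20, "dy": 28}, {"dx": -20, "dy": 28}, {"dx": -20, "dy": 28, "dz": -15}, {"dx": -20, "dy": 28, "dz": -15}, {"dx": -21, "dy": 28, "dz": -15}], "grip": 1}}

```text
invalid input
```

Request:
{"api": "drive_tool", "payload": {"commands": [{"dz": -32}, {"dz": -32}, {"dz": -32}, {"dz": -32}, {"dz": -30}]}}

```text
invalid input
```

Request:
{"api": "drive_tool", "payload": {"commands": [{"dz": -20}, {"dz": -20}, {"dz": -12}, {"dz": -7}, {"dz": 0}]}}

```text
invalid input
```

Run:
```python
from h import *
s=env.state(); print(s['t'],s['eef_pos'],s['tcp_rot'],s['ft_force'])
im=env.read_camera('wrist');save(im,'w2')
```

```text
3.1 [542.42820118 -66.03191353 274.4671258 ] [-3.14117347e+00  1.39869880e-04  1.52446617e+00] [ 0.09601242 -0.51067291 -0.53250386]
```

View pics/w2.png

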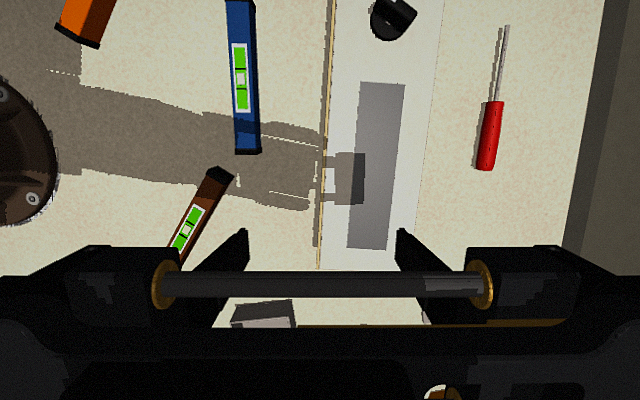

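Those calls were refused because every row needs all four fields. The arm has not moved, so I repeat them in full.

Request:
{"api": "drive_tool", "payload": {"commands": [{"dx": -20, "dy": 28, "dz": 0, "yaw": 0}, {"dx": -20, "dy": 28, "dz": 0, "yaw": 0}, {"dx": -20, "dy": 28, "dz": -15, "yaw": 0}, {"dx": -20, "dy": 28, "dz": -15, "yaw": 0}, {"dx": -21, "dy": 30, "dz": -15, "yaw": 0}], "grip": 1}}

```text
t: 3.57
eef_pos: [440.5, 75.5, 229.4]
tcp_rot: [3.141, 0.0, 1.521]
ft_force: [0.6, 0.6, 0.1]
opening: 1.0
```

Request:
{"api": "drive_tool", "payload": {"commands": [{"dx": 0, "dy": 0, "dz": -32, "yaw": 0}, {"dx": 0, "dy": 0, "dz": -32, "yaw": 0}, {"dx": 0, "dy": 0, "dz": -32, "yaw": 0}, {"dx": 0, "dy": 0, "dz": -32, "yaw": 0}, {"dx": 0, "dy": 0, "dz": -30, "yaw": 0}]}}

```text
t: 3.98
eef_pos: [441.5, 74.8, 70.5]
tcp_rot: [3.141, 0.0, 1.522]
ft_force: [1.4, -0.2, -0.1]
opening: 0.999
```

Run:
```python
from h import *
s=env.state(); print(s['t'],s['eef_pos'],s['tcp_rot'],s['ft_force'])
im=env.read_camera('wrist');save(im,'w3')
```

```text
3.9833 [441.46486925  74.84070726  70.51193701] [3.14088248e+00 4.92801781e-05 1.52202268e+00] [ 1.4097079  -0.15086396 -0.11665367]
```

View pics/w3.png

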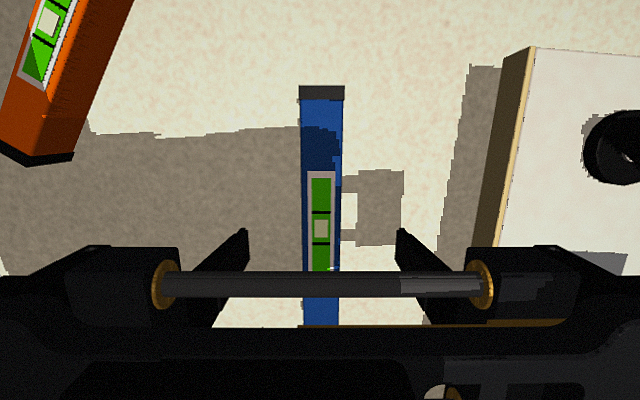

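The blue level is centred between the fingers (column ~322) and aligned with them. I descend to about 12 mm and close.

Request:
{"api": "drive_tool", "payload": {"commands": [{"dx": 0, "dy": 0, "dz": -20, "yaw": 0}, {"dx": 0, "dy": 0, "dz": -20, "yaw": 0}, {"dx": 0, "dy": 0, "dz": -11, "yaw": 0}, {"dx": 0, "dy": 0, "dz": -6, "yaw": 0}, {"dx": 0, "dy": 0, "dz": 0, "yaw": 0}]}}

```text
t: 4.45
eef_pos: [441.6, 75.3, 14.5]
tcp_rot: [-3.14, 0.0, 1.523]
ft_force: [0.1, -0.3, 0.1]
opening: 1.002
```

Request:
{"api": "drive_tool", "payload": {"commands": [{"dx": 0, "dy": 0, "dz": 0, "yaw": 0}, {"dx": 0, "dy": 0, "dz": 0, "yaw": 0}, {"dx": 0, "dy": 0, "dz": 0, "yaw": 0}, {"dx": 0, "dy": 0, "dz": 0, "yaw": 0}, {"dx": 0, "dy": 0, "dz": 0, "yaw": 0}], "grip": 0}}

```text
t: 4.87
eef_pos: [441.9, 76.0, 15.1]
tcp_rot: [3.141, -0.0, 1.525]
ft_force: [1.1, -0.3, 0.8]
opening: 0.707
```

Request:
{"api": "drive_tool", "payload": {"commands": [{"dx": 0, "dy": 0, "dz": 0, "yaw": 0}, {"dx": 0, "dy": 0, "dz": 0, "yaw": 0}, {"dx": 0, "dy": 0, "dz": 0, "yaw": 0}, {"dx": 0, "dy": 0, "dz": 0, "yaw": 0}, {"dx": 0, "dy": 0, "dz": 0, "yaw": 0}]}}

```text
t: 5.28
eef_pos: [441.7, 76.0, 14.6]
tcp_rot: [3.142, 0.0, 1.525]
ft_force: [-0.3, -0.1, 0.1]
opening: 0.353
```

Request:
{"api": "drive_tool", "payload": {"commands": [{"dx": 0, "dy": 0, "dz": 0, "yaw": 0}, {"dx": 0, "dy": 0, "dz": 0, "yaw": 0}, {"dx": 0, "dy": 0, "dz": 0, "yaw": 0}, {"dx": 0, "dy": 0, "dz": 5, "yaw": 0}, {"dx": 0, "dy": 0, "dz": 20, "yaw": 0}]}}

```text
t: 5.7
eef_pos: [440.8, 76.0, 38.4]
tcp_rot: [-3.138, 0.0, 1.525]
ft_force: [-0.2, 0.2, -3.3]
opening: 0.309
```

Request:
{"api": "drive_tool", "payload": {"commands": [{"dx": 0, "dy": 0, "dz": 35, "yaw": 0}, {"dx": 0, "dy": 0, "dz": 35, "yaw": 0}, {"dx": 0, "dy": 0, "dz": 35, "yaw": 0}, {"dx": 0, "dy": 0, "dz": 0, "yaw": 0}, {"dx": 0, "dy": 0, "dz": 0, "yaw": 0}]}}

```text
t: 6.12
eef_pos: [442.3, 76.1, 146.2]
tcp_rot: [3.138, -0.0, 1.525]
ft_force: [0.0, -0.2, -3.1]
opening: 0.316
```

Run:
```python
from h import *
s=env.state(); print(s['t'],s['eef_pos'],s['tcp_rot'],s['ft_force'],s['opening'])
im=env.read_camera('wrist');save(im,'w4')
```

```text
6.1167 [442.28762076  76.08018192 146.17214047] [ 3.13751655e+00 -2.33202390e-04  1.52472842e+00] [ 0.01295261 -0.23257246 -3.05168386] 0.3158834169858983
```

View pics/w4.png

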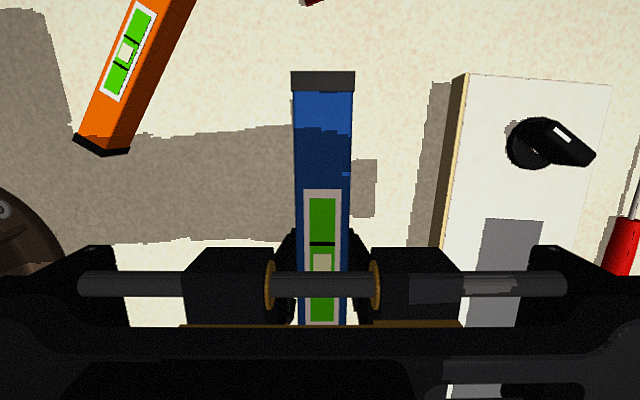

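The level is held square at column ~322, and the lift shows about 3 N of weight. I carry it over the strip.

Request:
{"api": "drive_tool", "payload": {"commands": [{"dx": 33, "dy": -25, "dz": 0, "yaw": -0.7}, {"dx": 33, "dy": -25, "dz": 0, "yaw": -0.7}, {"dx": 33, "dy": -25, "dz": 0, "yaw": -0.7}, {"dx": 33, "dy": -25, "dz": 0, "yaw": -0.7}, {"dx": 25, "dy": -20, "dz": 0, "yaw": 0}]}}

```text
t: 6.58
eef_pos: [600.2, -45.9, 142.2]
tcp_rot: [-3.139, -0.0, 1.474]
ft_force: [0.3, 0.5, -3.4]
opening: 0.314
```

Request:
{"api": "drive_tool", "payload": {"commands": [{"dx": 12, "dy": -8, "dz": -10, "yaw": 0}, {"dx": 0, "dy": 0, "dz": -15, "yaw": 0}, {"dx": 0, "dy": 0, "dz": -10, "yaw": 0}, {"dx": 0, "dy": 0, "dz": 0, "yaw": 0}, {"dx": 0, "dy": 0, "dz": 0, "yaw": 0}]}}

```text
t: 7.0
eef_pos: [609.8, -51.5, 108.2]
tcp_rot: [-3.138, -0.0, 1.476]
ft_force: [0.6, 0.8, -3.2]
opening: 0.313
```

Run:
```python
from h import *
s=env.state(); print(s['t'],s['eef_pos'],s['tcp_rot'],s['ft_force'],s['opening'],s['joints'])
cal=env.calibration('wrist');im=env.read_camera('wrist');save(im,'w5')
b=env.read_camera('scene');save(b,'s5',(220,150,460,290),3.3)
```

```text
7.0 [609.75477632 -51.52768851 108.21359154] [-3.13844614e+00 -3.11977720e-04  1.47601753e+00] [ 0.62042186  0.79555709 -3.21843362] 0.31290826782577347 [-1.92208916e-01  5.93635644e-01  1.69579902e+00  5.85221093e-06
  8.55319927e-01 -9.74344598e-02]
```

View pics/w5.png

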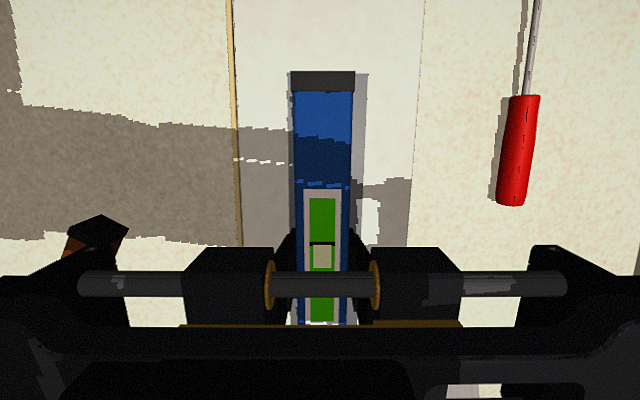

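View pics/s5.png

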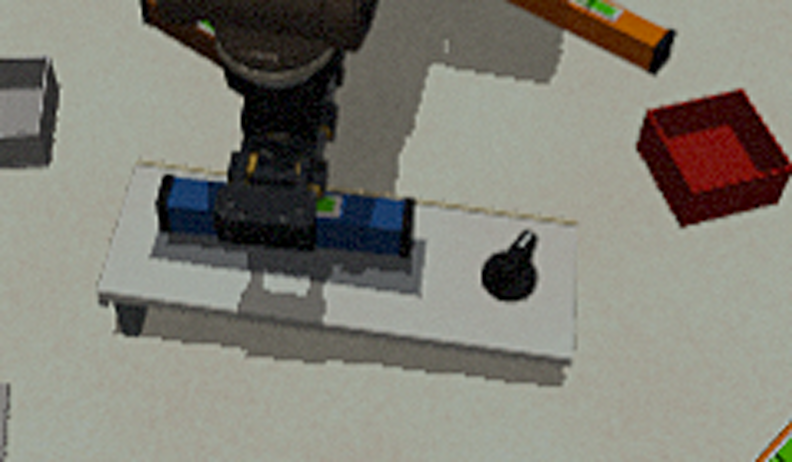

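The level hovers over the strip, aligned with a sliver of strip on each side. I lower it until it touches.

Request:
{"api": "drive_tool", "payload": {"commands": [{"dx": 0, "dy": 0, "dz": -6, "yaw": 0}, {"dx": 0, "dy": 0, "dz": -5, "yaw": 0}, {"dx": 0, "dy": 0, "dz": -3, "yaw": 0}, {"dx": 0, "dy": 0, "dz": 0, "yaw": 0}]}}

```text
t: 7.43
eef_pos: [610.3, -51.8, 95.0]
tcp_rot: [-3.141, -0.0, 1.476]
ft_force: [-0.4, 0.0, -2.6]
opening: 0.316
```

Request:
{"api": "drive_tool", "payload": {"commands": [{"dx": 0, "dy": 0, "dz": -1, "yaw": 0}, {"dx": 0, "dy": 0, "dz": -1, "yaw": 0}, {"dx": 0, "dy": 0, "dz": -1, "yaw": 0}, {"dx": 0, "dy": 0, "dz": 0, "yaw": 0}]}}

```text
t: 7.77
eef_pos: [610.7, -52.0, 92.5]
tcp_rot: [-3.142, -0.0, 1.476]
ft_force: [0.2, -0.2, -3.0]
opening: 0.313
```

Request:
{"api": "drive_tool", "payload": {"commands": [{"dx": 0, "dy": 0, "dz": -1, "yaw": 0}, {"dx": 0, "dy": 0, "dz": -1, "yaw": 0}, {"dx": 0, "dy": 0, "dz": 0, "yaw": 0}]}}

```text
t: 8.02
eef_pos: [610.8, -51.9, 90.7]
tcp_rot: [3.141, 0.0, 1.476]
ft_force: [0.2, -0.3, -0.4]
opening: 0.312
```

Request:
{"api": "drive_tool", "payload": {"commands": [{"dx": 0, "dy": 0, "dz": -1, "yaw": 0}, {"dx": 0, "dy": 0, "dz": -1, "yaw": 0}, {"dx": 0, "dy": 0, "dz": 0, "yaw": 0}]}}

```text
t: 8.27
eef_pos: [610.8, -51.6, 88.8]
tcp_rot: [3.141, -0.0, 1.476]
ft_force: [-1.5, 4.2, 1.1]
opening: 0.312
```

Contact made; opening.

Request:
{"api": "drive_tool", "payload": {"commands": [{"dx": 0, "dy": 0, "dz": 0, "yaw": 0}, {"dx": 0, "dy": 0, "dz": 0, "yaw": 0}, {"dx": 0, "dy": 0, "dz": 0, "yaw": 0}, {"dx": 0, "dy": 0, "dz": 0, "yaw": 0}, {"dx": 0, "dy": 0, "dz": 0, "yaw": 0}], "grip": 0.7}}

```text
t: 8.68
eef_pos: [610.7, -52.1, 88.6]
tcp_rot: [3.141, 0.0, 1.476]
ft_force: [0.6, -0.0, -0.3]
opening: 0.606
```

Request:
{"api": "drive_tool", "payload": {"commands": [{"dx": 0, "dy": 0, "dz": 10, "yaw": 0}, {"dx": 0, "dy": 0, "dz": 30, "yaw": 0}, {"dx": 0, "dy": 0, "dz": 30, "yaw": 0}, {"dx": 0, "dy": 0, "dz": 40, "yaw": 0}, {"dx": -20, "dy": -30, "dz": 20, "yaw": 0}]}}

```text
t: 9.1
eef_pos: [593.4, -79.5, 223.5]
tcp_rot: [3.135, -0.0, 1.479]
ft_force: [0.6, -0.7, 0.9]
opening: 0.699
```

Request:
{"api": "drive_tool", "payload": {"commands": [{"dx": 0, "dy": -40, "dz": 20, "yaw": 0}, {"dx": 0, "dy": -40, "dz": 20, "yaw": 0}, {"dx": 0, "dy": 0, "dz": 20, "yaw": 0}, {"dx": 0, "dy": 0, "dz": 0, "yaw": 0}, {"dx": 0, "dy": 0, "dz": 0, "yaw": 0}]}}

```text
t: 9.52
eef_pos: [590.7, -156.9, 277.2]
tcp_rot: [3.139, 0.001, 1.475]
ft_force: [-0.7, -0.5, 0.1]
opening: 0.702
```

Run:
```python
from h import *;import pickle
s=env.state(); print(s['t'],s['eef_pos'],s['tcp_rot'],s['ft_force'],s['opening'],s['joints'])
cal=env.calibration('wrist');im=env.read_camera('wrist');save(im,'w6');np.save('w6.npy',im);pickle.dump(cal,open('w6.pkl','wb'))
for q,z in [('vial_mid',112),('bubble_mid',112),('knob_grip',100)]:
    print(q,[(np.round(x['pixel'],1).tolist(),round(x['conf'],2),np.round(onz('wrist',x['pixel'],z,cal)).tolist()) for x in env.place_of(q,'wrist')])
b=env.read_camera('scene');save(b,'s6',(220,150,460,290),3.3)
```

```text
9.5167 [ 590.68897665 -156.85765637  277.20237911] [3.13940701e+00 5.04441997e-04 1.47478605e+00] [-0.65679203 -0.54582515  0.13679141] 0.7019066159685962 [-3.67642447e-01  4.16027951e-01  1.51275897e+00  1.07363346e-04
  1.21056488e+00 -2.71670457e-01]
vial_mid [([146.4, 179.9], 0.84, [381.0, -124.0, 112.0]), ([329.2, 97.3], 0.64, [609.0, -53.0, 112.0])]
bubble_mid [([330.2, 122.2], 0.6, [607.0, -80.0, 112.0])]
knob_grip [([359.2, 308.3], 0.69, [627.0, -335.0, 100.0])]
```

View pics/w6.png

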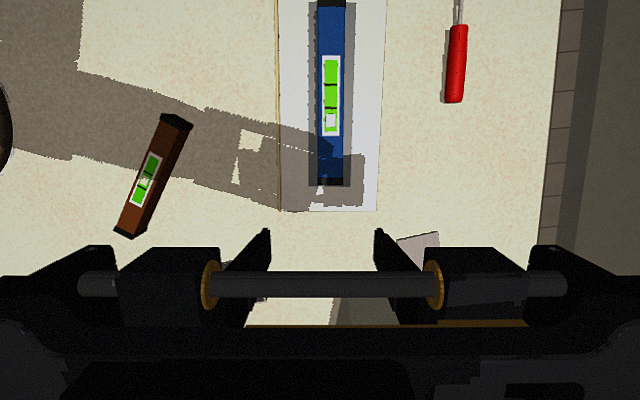

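View pics/s6.png

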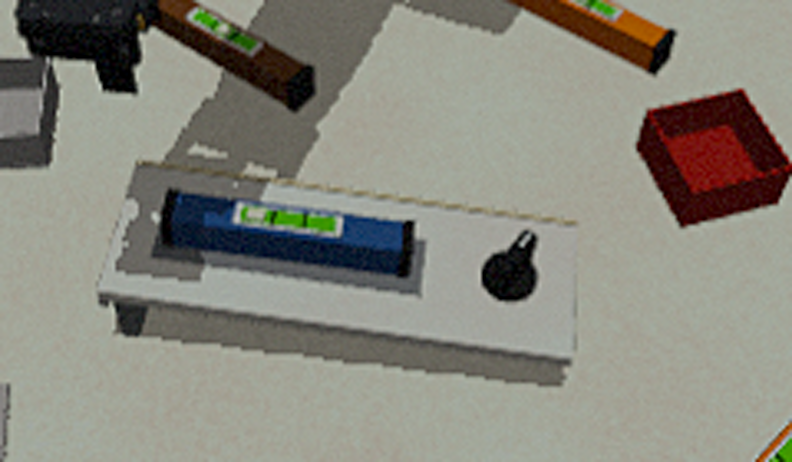

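The level lies on the strip, let go. The bubble at (330,122) is far towards the hinge, about 27 mm from vial_mid at (329,97). Now a look at the knob from above.

Request:
{"api": "drive_tool", "payload": {"commands": [{"dx": 8, "dy": 35, "dz": 0, "yaw": 0}, {"dx": 8, "dy": 35, "dz": 0, "yaw": 0}, {"dx": 8, "dy": 35, "dz": 0, "yaw": 0}, {"dx": 5, "dy": 35, "dz": 0, "yaw": 0}, {"dx": 0, "dy": 0, "dz": 0, "yaw": 0}], "grip": 1}}

```text
t: 10.18
eef_pos: [619.9, -10.8, 275.2]
tcp_rot: [-3.14, -0.001, 1.48]
ft_force: [0.5, -0.4, -0.9]
opening: 0.977
```

Request:
{"api": "drive_tool", "payload": {"commands": [{"dx": 0, "dy": 0, "dz": 0, "yaw": 0}]}}

```text
t: 10.27
eef_pos: [619.7, -14.3, 275.2]
tcp_rot: [-3.141, 0.0, 1.479]
ft_force: [-0.6, -0.2, -0.2]
opening: 0.996
```

Run:
```python
from h import *;import pickle
s=env.state(); print(s['t'],s['eef_pos'],s['tcp_rot'],s['ft_force'],s['opening'],s['joints'])
cal=env.calibration('wrist');im=env.read_camera('wrist');np.save('w7.npy',im);pickle.dump(cal,open('w7.pkl','wb'))
for q,z in [('vial_mid',112),('bubble_mid',112),('knob_grip',100),('foot',67)]:
    print(q,[(np.round(x['pixel'],1).tolist(),round(x['conf'],2),np.round(onz('wrist',x['pixel'],z,cal)).tolist()) for x in env.place_of(q,'wrist')])
save(im,'w7')
p=proj('wrist',[[628,127,100]],cal)[0];print(p)
save(im,'w7c',(int(p[0])-80,max(0,int(p[1])-60),int(p[0])+80,max(0,int(p[1])-60)+120),5)
```

```text
10.2667 [619.65909007 -14.32726535 275.24859396] [-3.14055630e+00  3.70669068e-05  1.47930692e+00] [-0.57013569 -0.15328179 -0.17708642] 0.9955285522940691 [-1.29605045e-01  4.32190460e-01  1.49133210e+00 -8.15216183e-05
  1.21910429e+00 -3.80875000e-02]
vial_mid [([44.3, 22.3], 0.97, [342.0, 194.0, 112.0]), ([318.4, 218.4], 0.91, [611.0, -49.0, 112.0])]
bubble_mid [([317.5, 239.9], 0.67, [608.0, -78.0, 112.0]), ([38.0, 25.6], 0.42, [334.0, 192.0, 112.0])]
knob_grip [([322.0, 63.3], 0.93, [632.0, 127.0, 100.0])]
foot [([322.9, 71.5], 0.9, [633.0, 125.0, 67.0])]
[318.37241273  64.00311126]
```

View pics/w7.png

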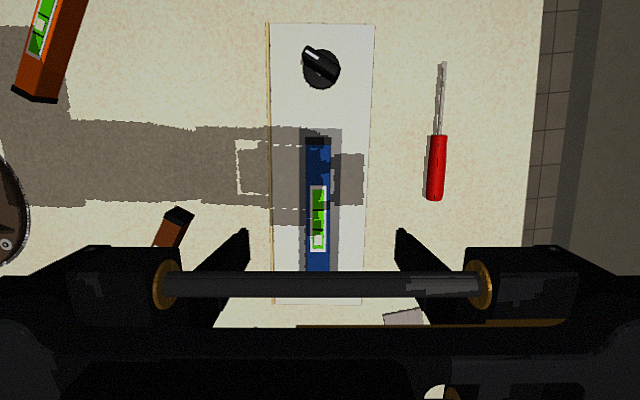

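View pics/w7c.png

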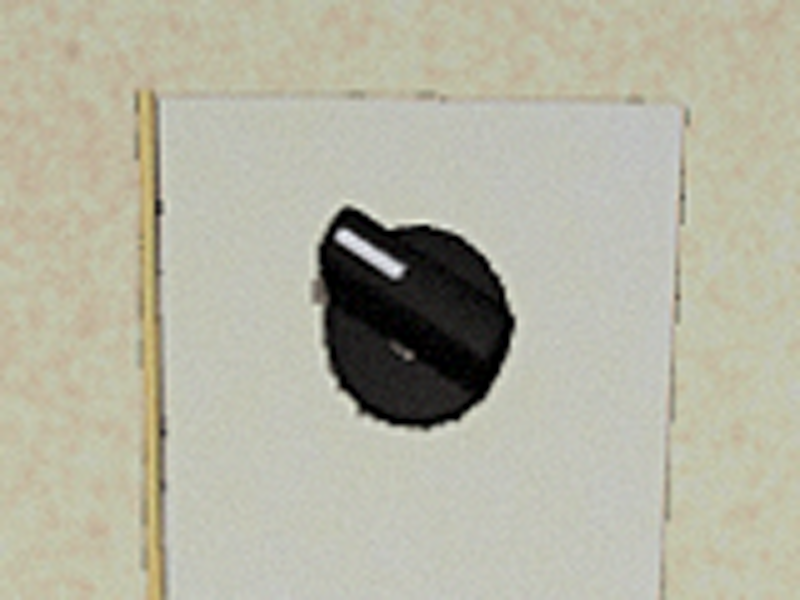

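The knob is at about (321,66). Its bar runs from upper left to lower right, with a white mark on the upper-left end.

Run:
```python
from h import *;import pickle
cal=pickle.load(open('w7.pkl','rb'))
f=lambda x,y,z:onz('wrist',(238+x/5,4+y/5),z,cal)
a,b=f(340,235,112),f(402,273,112);d=b-a;print(a,b,np.degrees(np.arctan2(d[1],d[0])))
a,b=f(375,215,112),f(510,315,112);d=b-a;print(a,b,np.degrees(np.arctan2(d[1],d[0])))
print('disc',f(420,320,75))
im=np.load('w7.npy');save(im[4:124,238:398],'w7d',(10,30,120,100),7)
c=np.array([628,127.]);
for a in (-20,-25,-30,-35,-40):
  t=np.radians(a);u=np.array([np.cos(t),np.sin(t)]);n=np.array([-u[1],u[0]])
  for z in (110,):
    q=proj('wrist',[[*(c+sx*23*u+sy*7*n),z] for sx,sy in ((-1,-1),(-1,1),(1,1),(1,-1))],cal);print(a,((q-[238,4])*5).round().tolist())
```

```text
[615.98610087 138.57597328 112.        ] [628.46116877 129.94789125 112.        ] -34.66874405034107
[623.80722658 141.75348518 112.        ] [650.9196942  119.53593352 112.        ] -39.3332082700617
disc [632.07307436 127.13414076  75.        ]
-20 [[290.0, 295.0], [306.0, 226.0], [512.0, 286.0], [495.0, 353.0]]
-25 [[290.0, 284.0], [311.0, 217.0], [512.0, 296.0], [489.0, 361.0]]
-30 [[291.0, 274.0], [317.0, 209.0], [511.0, 307.0], [483.0, 369.0]]
-35 [[293.0, 263.0], [324.0, 201.0], [509.0, 317.0], [477.0, 377.0]]
-40 [[295.0, 253.0], [331.0, 194.0], [506.0, 327.0], [469.0, 383.0]]
```

View pics/w7d.png

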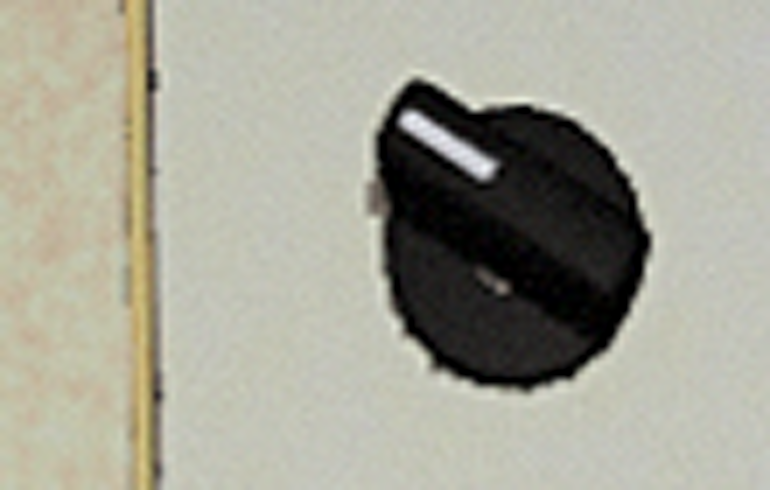

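Knob axis ≈ (631,127), with the bar at about −34° in the world. So the yaw goes from 84.7° to 146°, which leaves enough clockwise range on the last joint.

Request:
{"api": "drive_tool", "payload": {"commands": [{"dx": 2, "dy": 28, "dz": 0, "yaw": 6.8}, {"dx": 2, "dy": 28, "dz": 0, "yaw": 6.8}, {"dx": 2, "dy": 28, "dz": 0, "yaw": 6.8}, {"dx": 2, "dy": 28, "dz": 0, "yaw": 6.8}, {"dx": 2, "dy": 28, "dz": 0, "yaw": 6.8}], "grip": 1}}

```text
t: 10.93
eef_pos: [629.8, 123.7, 276.0]
tcp_rot: [3.141, 0.0, 2.073]
ft_force: [-0.0, 0.8, 0.3]
opening: 0.999
```

Request:
{"api": "drive_tool", "payload": {"commands": [{"dx": 1, "dy": 1, "dz": -30, "yaw": 6.8}, {"dx": 0, "dy": 0, "dz": -30, "yaw": 6.8}, {"dx": 0, "dy": 0, "dz": -35, "yaw": 6.8}, {"dx": 0, "dy": 0, "dz": -30, "yaw": 6.8}, {"dx": 0, "dy": 0, "dz": 0, "yaw": 0}]}}

```text
t: 11.35
eef_pos: [628.3, 123.3, 145.3]
tcp_rot: [-3.136, -0.007, 2.548]
ft_force: [-1.0, -0.2, -1.0]
opening: 0.997
```

Run:
```python
from h import *;import pickle
s=env.state(); print(s['t'],s['eef_pos'],s['tcp_rot'],s['ft_force'],s['opening'],s['joints'])
cal=env.calibration('wrist');im=env.read_camera('wrist');save(im,'w8')
b=env.read_camera('scene');save(b,'s8',(220,150,460,290),3.3)
```

```text
11.35 [628.3488603  123.31030003 145.3406132 ] [-3.13602803 -0.00680188  2.54803055] [-1.00098975 -0.23712161 -1.04182995] 0.9970981494833719 [ 9.06901773e-02  5.86752216e-01  1.58568906e+00 -1.52369871e-05
  9.77939440e-01 -8.86554405e-01]
```

View pics/w8.png

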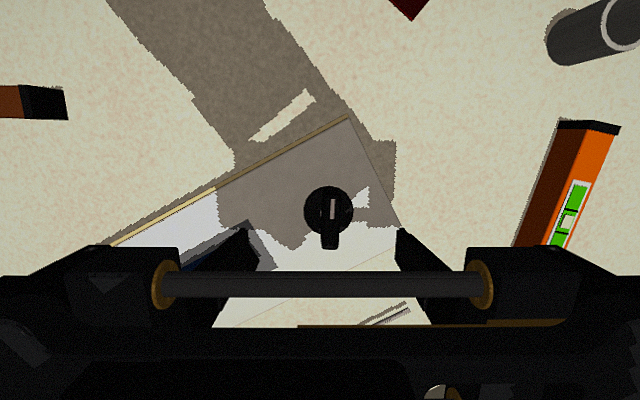

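View pics/s8.png

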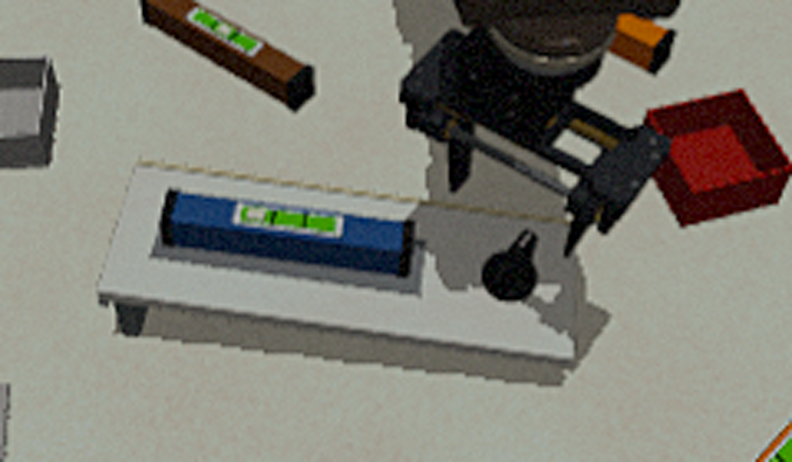

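Run:
```python
from h import *
cal=env.calibration('wrist'); s=env.state()
print('cam',ray('wrist',(320,200),cal)[0],'tcp',s['eef_pos'],s['tcp_rot'])
for c in [(631,127),(628,124),(628,130),(634,130)]:
  for z in (67,73,105): print(c,z,proj('wrist',[[*c,z]],cal).round(1))
im=env.read_camera('wrist');save(im,'w8c',(270,150,390,270),6)
for q,z in [('knob_grip',95),('foot',62)]:
    print(q,[(np.round(x['pixel'],1).tolist(),round(x['conf'],2),np.round(onz('wrist',x['pixel'],z,cal)).tolist()) for x in env.place_of(q,'wrist')])
```

```text
cam [570.01291181 165.5552658  320.31413078] tcp [630.92055717 123.77110324 151.10824739] [-3.14090642e+00 -8.96095198e-04  2.53865905e+00]
(631, 127) 67 [[325.2 207.3]]
(631, 127) 73 [[325.3 209.1]]
(631, 127) 105 [[325.7 220.3]]
(628, 124) 67 [[320.7 206.5]]
(628, 124) 73 [[320.7 208.3]]
(628, 124) 105 [[320.5 219.4]]
(628, 130) 67 [[326.1 203. ]]
(628, 130) 73 [[326.2 204.7]]
(628, 130) 105 [[326.7 215.3]]
(634, 130) 67 [[329.7 208.1]]
(634, 130) 73 [[329.9 209.9]]
(634, 130) 105 [[330.9 221.2]]
knob_grip [([328.3, 216.1], 0.75, [632.0, 129.0, 95.0])]
foot [([326.2, 205.0], 0.79, [631.0, 128.0, 62.0])]
```

View pics/w8c.png

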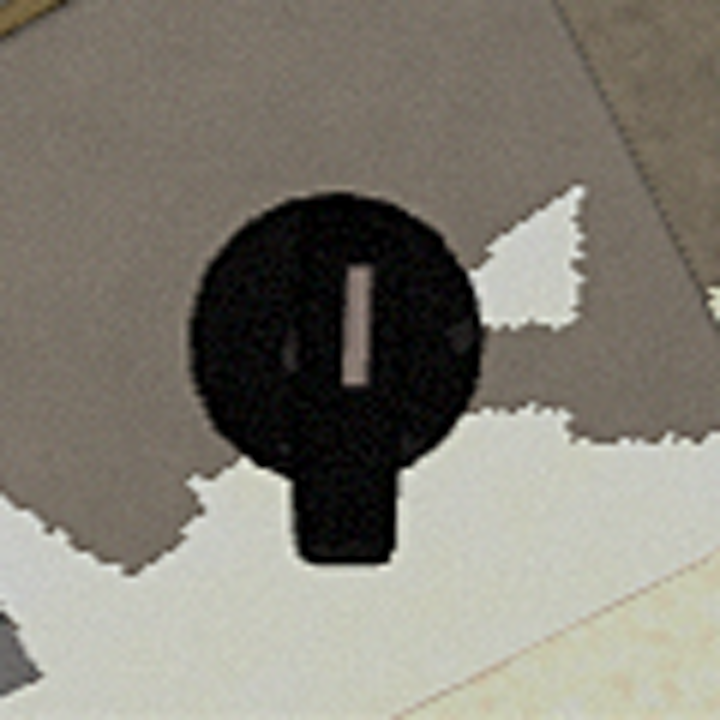

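The bar is aligned with the fingers. The disc centre at (326,206) puts the knob at about (631,128.5), so I shift +4.5 mm in y and descend.

Request:
{"api": "drive_tool", "payload": {"commands": [{"dx": 0.5, "dy": 4.5, "dz": -20, "yaw": 0}, {"dx": 0, "dy": 0, "dz": -20, "yaw": 0}, {"dx": 0, "dy": 0, "dz": -18, "yaw": 0}, {"dx": 0, "dy": 0, "dz": -10, "yaw": 0}, {"dx": 0, "dy": 0, "dz": -5, "yaw": 0}]}}

```text
t: 12.02
eef_pos: [631.4, 128.9, 78.0]
tcp_rot: [3.141, 0.0, 2.542]
ft_force: [-0.5, 0.2, -0.0]
opening: 0.999
```

Request:
{"api": "drive_tool", "payload": {"commands": [{"dx": 0, "dy": 0, "dz": 0, "yaw": 0}, {"dx": 0, "dy": 0, "dz": 0, "yaw": 0}, {"dx": 0, "dy": 0, "dz": 0, "yaw": 0}]}}

```text
t: 12.27
eef_pos: [631.8, 129.0, 79.2]
tcp_rot: [3.14, 0.001, 2.543]
ft_force: [-0.1, -0.9, 0.8]
opening: 1.005
```

Closing on the bar.

Request:
{"api": "drive_tool", "payload": {"commands": [{"dx": 0, "dy": 0, "dz": -1, "yaw": 0}, {"dx": 0, "dy": 0, "dz": 0, "yaw": 0}, {"dx": 0, "dy": 0, "dz": 0, "yaw": 0}, {"dx": 0, "dy": 0, "dz": 0, "yaw": 0}, {"dx": 0, "dy": 0, "dz": 0, "yaw": 0}], "grip": 0}}

```text
t: 12.68
eef_pos: [631.2, 129.0, 77.0]
tcp_rot: [3.141, 0.0, 2.544]
ft_force: [0.8, -0.2, 0.0]
opening: 0.706
```

Request:
{"api": "drive_tool", "payload": {"commands": [{"dx": 0, "dy": 0, "dz": 0, "yaw": 0}, {"dx": 0, "dy": 0, "dz": 0, "yaw": 0}, {"dx": 0, "dy": 0, "dz": 0, "yaw": 0}, {"dx": 0, "dy": 0, "dz": 0, "yaw": 0}, {"dx": 0, "dy": 0, "dz": 0, "yaw": 0}]}}

```text
t: 13.1
eef_pos: [631.2, 129.0, 76.9]
tcp_rot: [3.142, -0.0, 2.544]
ft_force: [-0.1, -0.7, -0.4]
opening: 0.357
```

Request:
{"api": "drive_tool", "payload": {"commands": [{"dx": 0, "dy": 0, "dz": 0, "yaw": 0}, {"dx": 0, "dy": 0, "dz": 0, "yaw": 0}, {"dx": 0, "dy": 0, "dz": 0, "yaw": 0}, {"dx": 0, "dy": 0, "dz": 0, "yaw": 0}, {"dx": 0, "dy": 0, "dz": 0, "yaw": 0}]}}

```text
t: 13.52
eef_pos: [631.1, 128.9, 76.8]
tcp_rot: [-3.141, -0.0, 2.544]
ft_force: [0.6, 0.2, -0.7]
opening: 0.155
```

Gripped at an opening of 14.7 mm, with negligible side force. I turn clockwise while rising with the thread.

Request:
{"api": "drive_tool", "payload": {"commands": [{"dx": 0, "dy": 0, "dz": 0, "yaw": -3}, {"dx": 0, "dy": 0, "dz": 0.6, "yaw": -6}, {"dx": 0, "dy": 0, "dz": 0.7, "yaw": -6}, {"dx": 0, "dy": 0, "dz": 0.7, "yaw": -6}, {"dx": 0, "dy": 0, "dz": 0.7, "yaw": -6}]}}

```text
t: 13.93
eef_pos: [631.1, 129.0, 79.7]
tcp_rot: [-3.141, 0.0, 2.068]
ft_force: [-1.4, 3.3, 2.0]
opening: 0.15
```

Request:
{"api": "drive_tool", "payload": {"commands": [{"dx": 0, "dy": 0, "dz": 0.7, "yaw": -6}, {"dx": 0, "dy": 0, "dz": 0.6, "yaw": -6}, {"dx": 0, "dy": 0, "dz": 0.7, "yaw": -6}, {"dx": 0, "dy": 0, "dz": 0.7, "yaw": -6}, {"dx": 0, "dy": 0, "dz": 0.7, "yaw": -6}]}}

```text
t: 14.35
eef_pos: [631.4, 128.9, 83.1]
tcp_rot: [3.141, 0.0, 1.544]
ft_force: [0.9, -0.9, -1.0]
opening: 0.147
```

Request:
{"api": "drive_tool", "payload": {"commands": [{"dx": 0, "dy": 0, "dz": 0.7, "yaw": -6}, {"dx": 0, "dy": 0, "dz": 0.6, "yaw": -6}, {"dx": 0, "dy": 0, "dz": 0.7, "yaw": -6}, {"dx": 0, "dy": 0, "dz": 0, "yaw": 0}, {"dx": 0, "dy": 0, "dz": 0, "yaw": 0}]}}

```text
t: 14.77
eef_pos: [631.7, 128.7, 85.2]
tcp_rot: [3.14, -0.0, 1.238]
ft_force: [3.4, -2.6, -1.2]
opening: 0.149
```

Run:
```python
from h import *
s=env.state(); print(s['t'],s['eef_pos'],s['tcp_rot'],s['ft_force'],s['moment'],s['opening'],s['joints'])
b=env.read_camera('scene');save(b,'s9',(260,190,400,270),5.5)
im=env.read_camera('wrist');save(im,'w9')
for c in ('scene','wrist'):
  for q in ('vial_mid','bubble_mid'):
    print(c,q,[(np.round(x['pixel'],1).tolist(),round(x['conf'],2)) for x in env.place_of(q,c)])
```

```text
14.7667 [631.73740722 128.7443288   85.17433722] [ 3.14025359e+00 -3.05476120e-04  1.23775117e+00] [ 3.41143802 -2.64970648 -1.18256886] [-0.58959354 -0.87330981 -0.08393902] 0.1488047508531653 [ 9.87676430e-02  6.60518113e-01  1.62896386e+00 -3.76416135e-04
  8.50766723e-01  4.32061025e-01]
scene vial_mid [([452.5, 291.9], 0.86), ([288.1, 157.9], 0.63), ([307.5, 215.0], 0.55)]
scene bubble_mid [([452.6, 293.8], 0.53)]
wrist vial_mid []
wrist bubble_mid []
```

View pics/s9.png

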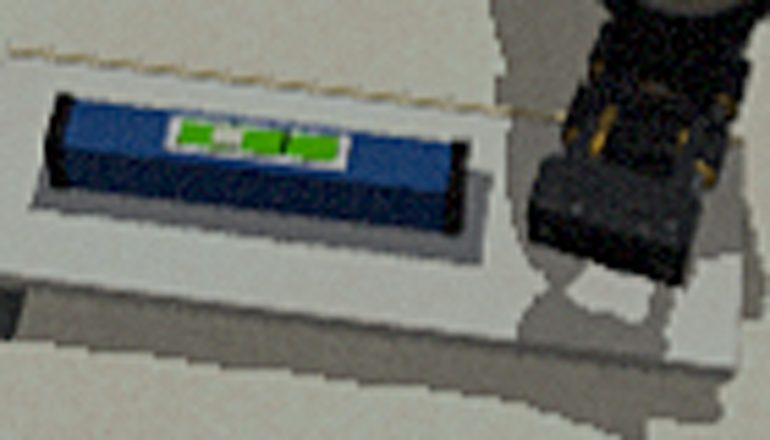

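View pics/w9.png

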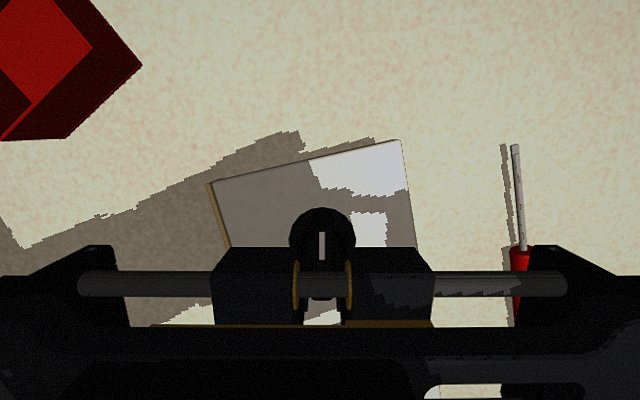

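In the picture (vial ~180–340, bubble ~228) the bubble has moved about 13 mm, leaving about 14 mm, so roughly 80° more clockwise.

Request:
{"api": "drive_tool", "payload": {"commands": [{"dx": 0, "dy": 0, "dz": 0.6, "yaw": -6}, {"dx": 0, "dy": 0, "dz": 0.7, "yaw": -6}, {"dx": 0, "dy": -0.3, "dz": 0.7, "yaw": -6}, {"dx": 0, "dy": 0, "dz": 0.6, "yaw": -6}, {"dx": 0, "dy": 0, "dz": 0.7, "yaw": -6}]}}

```text
t: 15.48
eef_pos: [632.0, 128.2, 88.5]
tcp_rot: [3.14, -0.001, 0.709]
ft_force: [4.5, -7.3, -2.1]
opening: 0.149
```

Request:
{"api": "drive_tool", "payload": {"commands": [{"dx": 0, "dy": 0, "dz": 0.7, "yaw": -6}, {"dx": 0, "dy": -0.3, "dz": 0.6, "yaw": -6}, {"dx": 0, "dy": 0, "dz": 0.7, "yaw": -6}, {"dx": 0, "dy": 0, "dz": 0.7, "yaw": -6}, {"dx": 0, "dy": 0, "dz": 0.7, "yaw": -6}]}}

```text
t: 15.9
eef_pos: [631.9, 127.4, 91.9]
tcp_rot: [3.14, -0.001, 0.185]
ft_force: [3.5, -8.4, -1.9]
opening: 0.147
```

Request:
{"api": "drive_tool", "payload": {"commands": [{"dx": 0, "dy": 0, "dz": 0.7, "yaw": -6}, {"dx": 0, "dy": -0.3, "dz": 0.6, "yaw": -6}, {"dx": 0, "dy": 0, "dz": 0.6, "yaw": -5}, {"dx": 0, "dy": 0, "dz": 0, "yaw": 0}, {"dx": 0, "dy": 0, "dz": 0, "yaw": 0}]}}

```text
t: 16.32
eef_pos: [631.8, 127.0, 93.7]
tcp_rot: [3.14, -0.001, -0.108]
ft_force: [4.4, -7.6, -2.3]
opening: 0.145
```

Request:
{"api": "drive_tool", "payload": {"commands": [{"dx": 0, "dy": 0, "dz": 0, "yaw": 0}, {"dx": 0, "dy": 0, "dz": 0, "yaw": 0}, {"dx": 0, "dy": 0, "dz": 0, "yaw": 0}, {"dx": 0, "dy": 0, "dz": 0, "yaw": 0}, {"dx": 0, "dy": 0, "dz": 0, "yaw": 0}]}}

```text
t: 16.73
eef_pos: [631.8, 127.0, 93.7]
tcp_rot: [3.14, -0.001, -0.107]
ft_force: [4.4, -9.5, -1.2]
opening: 0.147
```

Run:
```python
from h import *
s=env.state(); print(s['t'],s['eef_pos'],s['tcp_rot'],s['ft_force'],s['moment'],s['opening'],s['joints'])
b=env.read_camera('scene');save(b,'s10',(270,195,360,255),8)
```

```text
16.7333 [631.83909028 127.04914314  93.73777045] [ 3.14040422e+00 -1.39353583e-03 -1.07294379e-01] [ 4.40034506 -9.46075802 -1.19971722] [-1.72768311 -1.1283011  -0.14276058] 0.146845046186854 [ 0.09661429  0.64958895  1.62346565 -0.001896    0.86741493  1.77593135]
```

View pics/s10.png

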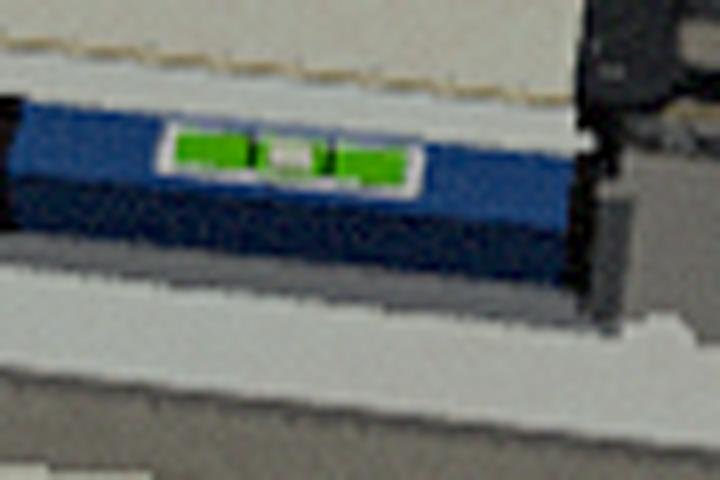

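The bubble at x≈292 sits midway between the lines (253, 332). I release the knob and lift.

Request:
{"api": "drive_tool", "payload": {"commands": [{"dx": 0, "dy": 0, "dz": 0, "yaw": 0}, {"dx": 0, "dy": 0, "dz": 0, "yaw": 0}, {"dx": 0, "dy": 0, "dz": 0, "yaw": 0}, {"dx": 0, "dy": 0, "dz": 0, "yaw": 0}, {"dx": 0, "dy": 0, "dz": 0, "yaw": 0}], "grip": 0.5}}

```text
t: 17.2
eef_pos: [631.0, 128.4, 93.6]
tcp_rot: [-3.142, 0.0, -0.108]
ft_force: [0.4, -0.5, -0.4]
opening: 0.436
```

Request:
{"api": "drive_tool", "payload": {"commands": [{"dx": 0, "dy": 0, "dz": 5, "yaw": 0}, {"dx": 0, "dy": 0, "dz": 20, "yaw": 0}, {"dx": 0, "dy": 0, "dz": 40, "yaw": 0}, {"dx": 0, "dy": 0, "dz": 40, "yaw": 0}, {"dx": 0, "dy": 0, "dz": 40, "yaw": 0}]}}

```text
t: 17.62
eef_pos: [630.8, 128.2, 240.6]
tcp_rot: [3.141, 0.001, -0.109]
ft_force: [0.3, -0.7, -0.6]
opening: 0.5
```

Request:
{"api": "drive_tool", "payload": {"commands": [{"dx": -5, "dy": -35, "dz": 0, "yaw": 7}, {"dx": -5, "dy": -35, "dz": 0, "yaw": 7}, {"dx": -5, "dy": -35, "dz": 0, "yaw": 7}, {"dx": -5, "dy": -35, "dz": 0, "yaw": 7}, {"dx": 0, "dy": -35, "dz": 0, "yaw": 7}], "grip": 0}}

```text
t: 18.03
eef_pos: [610.2, -48.1, 239.4]
tcp_rot: [3.141, -0.0, 0.509]
ft_force: [1.2, 0.6, 0.1]
opening: 0.207
```

Request:
{"api": "drive_tool", "payload": {"commands": [{"dx": -5, "dy": -35, "dz": 0, "yaw": 7}, {"dx": -5, "dy": -35, "dz": 0, "yaw": 7}, {"dx": 0, "dy": -20, "dz": 0, "yaw": 7}, {"dx": 0, "dy": 0, "dz": 0, "yaw": 7}, {"dx": 0, "dy": 0, "dz": 0, "yaw": 7}]}}

```text
t: 18.45
eef_pos: [600.9, -138.4, 239.0]
tcp_rot: [3.141, -0.0, 1.117]
ft_force: [-0.4, 0.4, 0.0]
opening: 0.008
```

Request:
{"api": "drive_tool", "payload": {"commands": [{"dx": 0, "dy": 0, "dz": 0, "yaw": 7}, {"dx": 0, "dy": 0, "dz": 0, "yaw": 7}, {"dx": 0, "dy": 0, "dz": 0, "yaw": 7}, {"dx": 0, "dy": 0, "dz": 0, "yaw": 0}, {"dx": 0, "dy": 0, "dz": 0, "yaw": 0}]}}

```text
t: 18.87
eef_pos: [601.2, -136.8, 238.9]
tcp_rot: [3.141, -0.0, 1.475]
ft_force: [0.2, 0.3, 0.0]
opening: 0.006
```

Run:
```python
from h import *
s=env.state(); print(s['t'],s['eef_pos'],s['tcp_rot'],s['ft_force'],s['opening'],s['joints'])
cal=env.calibration('wrist');im=env.read_camera('wrist');save(im,'w11')
for q,z in [('vial_mid',117),('bubble_mid',117)]:
    print(q,[(np.round(x['pixel'],1).tolist(),round(x['conf'],2),np.round(onz('wrist',x['pixel'],z,cal),1).tolist()) for x in env.place_of(q,'wrist')])
b=env.read_camera('scene');save(b,'s11',(270,195,360,255),8)
```

```text
18.8667 [ 601.19893199 -136.79671734  238.93150526] [ 3.14126566e+00 -1.08489859e-05  1.47546348e+00] [0.17622842 0.31465462 0.04759368] 0.005866535100702701 [-3.30855997e-01  4.56375634e-01  1.55043935e+00  9.58329229e-05
  1.13446224e+00 -2.35563640e-01]
vial_mid [([127.0, 197.3], 0.8, [393.5, -115.6, 117.0]), ([325.2, 119.8], 0.62, [611.6, -57.2, 117.0])]
bubble_mid [([322.5, 115.5], 0.57, [609.4, -52.9, 117.0]), ([126.3, 203.9], 0.5, [390.8, -122.6, 117.0])]
```

View pics/w11.png

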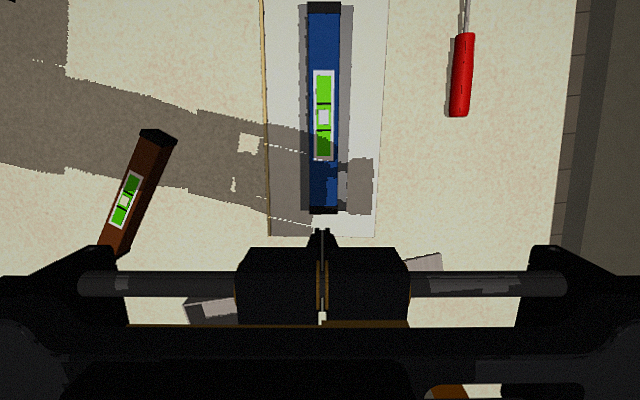

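View pics/s11.png

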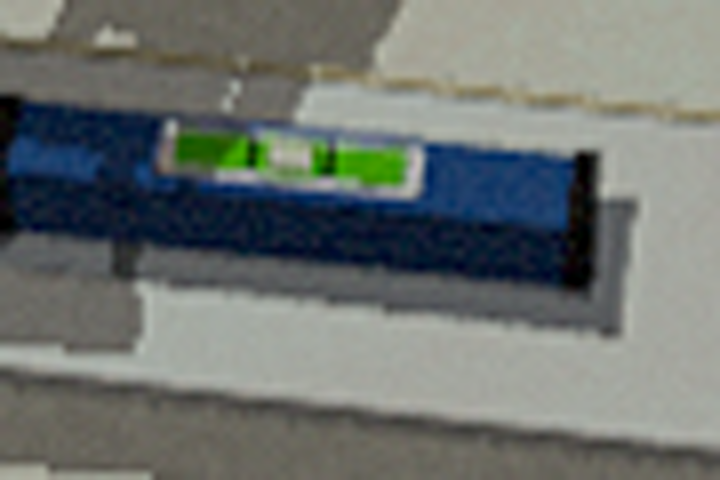

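The bubble at (323,116) in the wrist view and x≈292 in the scene crop is centred, with the level untouched. Now I locate the press point, on the hinge side of the vial.

Run:
```python
from h import *
cal=env.calibration('wrist'); print(env.state()['eef_pos'])
for p in [(324,8),(323.5,116),(322.5,160),(322.5,172),(322.5,185),(322,209)]: print(p,onz('wrist',p,116,cal).round(1))
```

```text
[ 601.21898495 -136.83900405  238.70815351]
(324, 8) [619.3  40.2 116. ]
(323.5, 116) [610.2 -53.5 116. ]
(322.5, 160) [605.2 -96.5 116. ]
(322.5, 172) [ 604.  -108.8  116. ]
(322.5, 185) [ 602.8 -122.5  116. ]
(322, 209) [ 599.8 -148.6  116. ]
```

Request:
{"api": "drive_tool", "payload": {"commands": [{"dx": 3, "dy": 27, "dz": 0, "yaw": 0}, {"dx": 0, "dy": 0, "dz": -35, "yaw": 0}, {"dx": 0, "dy": 0, "dz": -35, "yaw": 0}, {"dx": 0, "dy": 0, "dz": -30, "yaw": 0}, {"dx": 0, "dy": 0, "dz": -8, "yaw": 0}], "grip": 0}}

```text
t: 19.48
eef_pos: [602.4, -109.2, 126.5]
tcp_rot: [-3.136, -0.001, 1.478]
ft_force: [-0.3, 0.1, -0.6]
opening: 0.004
```

Request:
{"api": "drive_tool", "payload": {"commands": [{"dx": 0, "dy": 0, "dz": -3, "yaw": 0}, {"dx": 0, "dy": 0, "dz": -3, "yaw": 0}, {"dx": 0, "dy": 0, "dz": -2, "yaw": 0}, {"dx": 0, "dy": 0, "dz": 0, "yaw": 0}]}}

```text
t: 19.82
eef_pos: [604.8, -110.1, 123.8]
tcp_rot: [3.14, 0.0, 1.479]
ft_force: [-0.7, 0.6, 0.3]
opening: 0.004
```

Request:
{"api": "drive_tool", "payload": {"commands": [{"dx": 0, "dy": 0, "dz": -1, "yaw": 0}, {"dx": 0, "dy": 0, "dz": -1, "yaw": 0}, {"dx": 0, "dy": 0, "dz": 0, "yaw": 0}]}}

```text
t: 20.07
eef_pos: [604.3, -109.9, 121.1]
tcp_rot: [3.141, 0.0, 1.479]
ft_force: [0.2, 0.5, 0.3]
opening: 0.005
```

Request:
{"api": "drive_tool", "payload": {"commands": [{"dx": 0, "dy": 0, "dz": -1, "yaw": 0}, {"dx": 0, "dy": 0, "dz": -1, "yaw": 0}, {"dx": 0, "dy": 0, "dz": -1, "yaw": 0}, {"dx": 0, "dy": 0, "dz": 0, "yaw": 0}]}}

```text
t: 20.4
eef_pos: [604.1, -109.9, 117.4]
tcp_rot: [-3.141, -0.0, 1.479]
ft_force: [-1.1, -0.5, 0.6]
opening: 0.002
```

Request:
{"api": "drive_tool", "payload": {"commands": [{"dx": 0, "dy": 0, "dz": -1, "yaw": 0}, {"dx": 0, "dy": 0, "dz": 0, "yaw": 0}]}}

```text
t: 20.57
eef_pos: [604.2, -109.9, 116.4]
tcp_rot: [-3.141, 0.0, 1.479]
ft_force: [0.4, 0.3, 0.6]
opening: 0.003
```

Request:
{"api": "drive_tool", "payload": {"commands": [{"dx": 0, "dy": 0, "dz": -0.5, "yaw": 0}, {"dx": 0, "dy": 0, "dz": -0.5, "yaw": 0}, {"dx": 0, "dy": 0, "dz": 0, "yaw": 0}]}}

```text
t: 20.82
eef_pos: [604.2, -109.9, 116.3]
tcp_rot: [3.141, 0.0, 1.479]
ft_force: [-1.8, 0.9, 6.9]
opening: 0.003
```

Request:
{"api": "drive_tool", "payload": {"commands": [{"dx": 0, "dy": 0, "dz": -0.5, "yaw": 0}, {"dx": 0, "dy": 0, "dz": -0.5, "yaw": 0}, {"dx": 0, "dy": 0, "dz": 0, "yaw": 0}]}}

```text
t: 21.07
eef_pos: [604.3, -109.9, 116.3]
tcp_rot: [3.14, 0.0, 1.479]
ft_force: [-5.0, 1.4, 15.6]
opening: 0.006
```

Pressing at about 15.6 N. I let it settle and check.

Request:
{"api": "drive_tool", "payload": {"commands": [{"dx": 0, "dy": 0, "dz": 0, "yaw": 0}, {"dx": 0, "dy": 0, "dz": 0, "yaw": 0}, {"dx": 0, "dy": 0, "dz": 0, "yaw": 0}, {"dx": 0, "dy": 0, "dz": 0, "yaw": 0}, {"dx": 0, "dy": 0, "dz": 0, "yaw": 0}]}}

```text
t: 21.48
eef_pos: [604.3, -109.9, 116.2]
tcp_rot: [3.14, 0.0, 1.479]
ft_force: [-6.0, 1.4, 15.2]
opening: 0.004
```

Request:
{"api": "drive_tool", "payload": {"commands": [{"dx": 0, "dy": 0, "dz": 0, "yaw": 0}, {"dx": 0, "dy": 0, "dz": 0, "yaw": 0}, {"dx": 0, "dy": 0, "dz": 0, "yaw": 0}, {"dx": 0, "dy": 0, "dz": 0, "yaw": 0}, {"dx": 0, "dy": 0, "dz": 0, "yaw": 0}]}}

```text
t: 21.9
eef_pos: [604.3, -109.9, 116.2]
tcp_rot: [3.14, 0.0, 1.479]
ft_force: [-5.3, 1.3, 15.8]
opening: 0.005
```

Run:
```python
from h import *
s=env.state(); print(s['t'],s['eef_pos'],s['tcp_rot'],s['ft_force'],s['opening'])
b=env.read_camera('scene');save(b,'s12',(240,190,340,265),8)
im=env.read_camera('wrist');save(im,'w12')
```

```text
21.9 [ 604.28909878 -109.90780343  116.24093829] [3.14041031e+00 2.91391443e-04 1.47924899e+00] [-5.29985431  1.32104787 15.763108  ] 0.00467842735246234
```

View pics/s12.png

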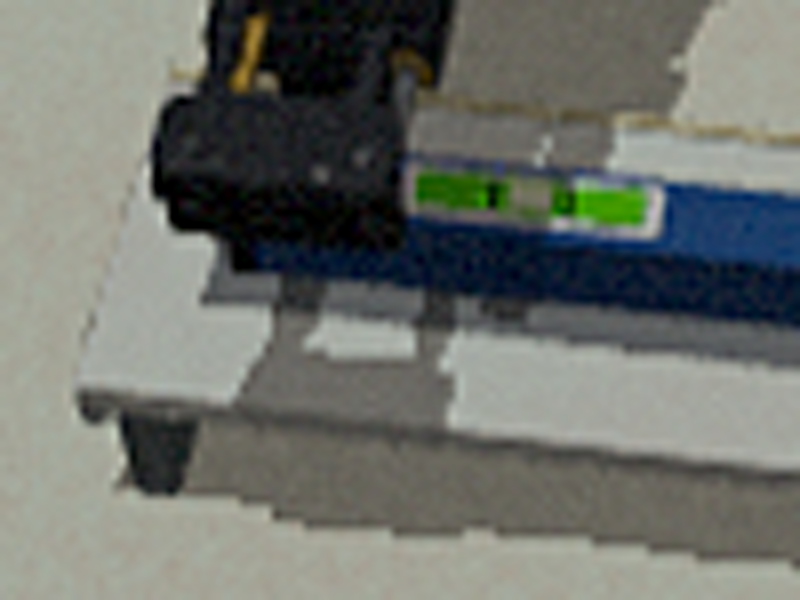

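View pics/w12.png

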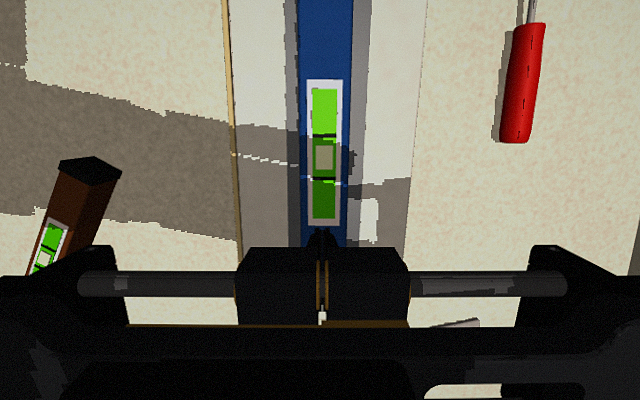

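The bubble, at (323,157) in the wrist view, sits midway between the lines (rows 135 and 178), and the push is steady at about 15.8 N. Handing in.

```bash
python3 -c "
from cell import env
print(env.job_done()); print(env.state()['ft_force'])"
```

```text
the job is handed in; nothing more can be done
None
the job is handed in; nothing more can be done
```

I laid the blue level along the grey strip and let go of it, then turned the knob clockwise by about 2.65 rad. I released the knob and pressed down on the level's hinge side with closed fingers, and handed in at about 22 s, still pressing. No verdict is reported.

- **Bubble:** it was midway between the lines with the level untouched, and again under the push, in both the wrist and scene views.
- **Push:** it held steady at about 15.8 N, plus about 3 N of level weight. There was also about 5 N of side force from the fingers.
- **Level position:** the vial middle measured about (610, −53.5), against about (611, −52) for the strip's centre, with the level aligned to the strip.
- **Other stock:** I saw nothing else touched or moved in the later pictures, but I did not measure the bystanders' positions again at the end.
- **What went wrong:** early on, three move calls were refused because their rows lacked fields. The arm did not move, and I repeated them. The networks also gave some wrong low-confidence hits, including the orange and brown levels, which I discarded against the pictures.

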